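Free the stuck tube block from the block heater

TASK

Clear the block heater: move the two tubes standing in its metal block into the racks of their cap colours, the red cap to the red rack and the blue cap to the blue rack. Then take the stuck block by its T-handle and rock it from side to side until it frees - a straight pull would only lift the whole heater, which must stay standing where it is on the bench. Finish while holding the block level and still, just clear above its well (about 2 cm), and leave the other glassware and bottles alone.

Things in the scene. Friction and masses are not known exactly. Their poses are not given: they have to be found in the camera images.
- heater: White dry block heater standing loose on rubber feet, 180 x 170 x 85 mm (its own x, y, z), about 2.0 kg. Origin: centre of its underside, z up; the sloping control panel is at its -x end, the deck 85 mm above the origin. The block's well is open to the top, its centre 30 mm to +x of the origin.
- well (a point): Centre of the well's mouth, level with the heater's deck; axes as the heater's. The well is 98 mm long (x), 61 mm wide (y) and 33 mm deep. In each long wall (+y and -y) a sprung copper strip, 4 to 12 mm above the well floor, grips the block's side with about 15 N of friction (give or take 20 %); the two together hold more than the heater weighs.
- block: Aluminium tube block, 94 x 56 x 42 mm (x, y, z), about 0.45 kg, down on the well floor, axes parallel to the heater's, some 2 mm clear of the walls. Origin: centre of its underside, z up. Two round holes 19 mm wide, 34 mm deep, 32 mm from its centre along +x and -x, a tube in each. Tilting it about its x slides up one long side at a time; a side is free once its lower edge is 12 mm up.
- handle (a point): Centre of the block's black T-bar, 85 mm above the block's origin. The bar is 36 mm long (block x), 14 mm thick (block y) and 18 mm tall, firmly fixed to the block by a 10 mm steel stem; 34 mm of bare stem lies between it and the block's top.
- tube_red: Flat-based sample tube, 16 mm across and 120 mm tall with its red screw cap (cap 20 mm across, 18 mm tall, 25 g in all). Origin: centre of its underside; z up along the tube. It starts in one of the block's two holes.
- tube_blue: Flat-based sample tube, 16 mm across and 120 mm tall with its blue screw cap (cap 20 mm across, 18 mm tall, 25 g in all). Origin: centre of its underside; z up along the tube. It starts in the block's other hole.
- rack_red: Red open rack, 70 x 70 x 70 mm, loose, with four square upright pockets 29 mm wide (walls 4 mm, floor 4 mm thick, cross walls 60 mm high). Origin: centre of its underside, z up; pocket centres 16.5 mm from it in x and in y. Its (+x, +y) pocket already holds a red-capped tube, the other three are empty. It stands on one side of the heater.
- rack_blue: Blue open rack, the same as the red one, its (+x, +y) pocket taken by a blue-capped tube. It stands on the other side of the heater.
- old_red: Red-capped tube already in the red rack, same size as the others; stays there.
- old_blue: Blue-capped tube already in the blue rack, same size as the others; stays there.
- flask: Conical glass flask, 84 mm across the base, 135 mm tall, loose bystander. Origin: centre of its underside.
- beaker: Glass beaker, 70 mm across, 90 mm tall, loose bystander. Origin: centre of its underside.
- white_bottle: White plastic bottle, 60 mm across, 130 mm tall, loose bystander. Origin: centre of its underside.
- amber_bottle: Amber glass bottle, 64 mm across, 125 mm tall, loose bystander. Origin: centre of its underside.

How it is judged:
By the outcome, as a careful person would: the job done as asked, in the order asked, and still so for the second after the job is handed in, while the arm keeps its last pose, push and grip.
It also fails if it takes over 62 s, if anything falls off the work surface, if the arm or the gripper's body presses on something with over 40 N, if the wrist force passes 120 N, or if a joint passes its speed limit or range.

ROBOT

A 6-joint arm with a two-finger parallel gripper is mounted at the origin on the work surface. World frame = base frame: x ahead of the robot, y to its left, z up, the work surface at z = 0. Lengths are in m, angles in rad, forces in N, time in s.
With the tool pointing down it reaches from about 0.375 to 0.9 m from the base axis. Payload 3.1 kg.
Tool frame: the origin (TCP) lies on the centre line of the jaws, within the pads' length; the fingertips stand 19 mm ahead of it and the grasp point (between the pads) is the TCP; z points along the fingers, y is the line along which they close (so a half turn about z gives the same grasp; the last joint's range is limited). The gripper opens to 85 mm and grips with 20 to 120 N. Pads are 22 mm wide; open, the fingers measure 114 mm over their backs; the gripper's body (76 mm by 85 mm) begins 54 mm behind the grasp point. The pads swing forward as they close: fully open they stand 13 mm farther back than shut.
Start: joints at [1.071, 0.527, 1.433, -0, 1.181, -0.178], TCP at [0.198, 0.593, 0.25] pointing down, gripper open.
Joint ranges: [-3.08, 3.08], [-0.75, 2.2], [0.22, 2.44], [-1.43, 4.57], [0, 2.65], [-2.85, 2.85]. Speed limits (rad/s): [2.79, 2.79, 3.14, 3.14, 3.14, 3.14].

INTERFACE

Orientations are given as a unit quaternion [x, y, z, w].
In Python, from station import manip gives the robot as it stands.
- The arm moves only by the tool servo_tool, never from a script. Its argument "rows" is a list that holds one entry, the list of rows, each a list of 7 numbers: the turn, a rotation vector about the tool's x, y, z in degrees, then the shift along the tool's x, y, z in m, then the gripper command: -1 is shut, 1 is fully open, values between are in proportion. In form: [[[wx, wy, wz, tx, ty, tz, jaw], ...]]. A call has 1 to 8 rows; each row shifts and turns the commanded pose from where the row before left it, along the tool's axes as they then stand; what a row does not reach is not made up. A row lasts 1/12 s, in which the tool goes at most 41.7 mm and 7.16 degrees, less where a joint would pass 70% of its speed; a pose out of reach is approached as far as the arm can. A call is refused whole if a number of a shift passes 0.0417 or a number of a turn 7.16, either way. A call with a gripper value outside its range is refused whole. The fingers move at their own pace and stop on an object; "squeeze" is the grip in N (left out, the last holds). Time passes only in rows, so rows that do not move let the fingers close. It gives the time, the measured TCP pose, the force, the opening and the grip force at its end, in the units of the state.
- manip.sense(): the state, without advancing time (a new reading comes with each control period).
- manip.snapshot(name): name is "side" or "top"; returns the picture (384x512x3 uint8, blue, green, red); there is no depth.
- manip.camera_info(name): a dict with "K" (3x3 intrinsics, pixels), "k1" (the pictures are not rectified: a ray, as slopes to the right and down, at radius r is drawn at 1 + k1 r^2 times it, then the intrinsics apply), "camera_from_world" (4x4, takes a point from world to camera coordinates). Camera axes: x right, y down, z forward; pixel columns grow to the right and rows downward; lengths in m; the calibration is good to about 2 mm. A picture is of the moment at which its call begins. camera_info takes no time and is no camera call.
- manip.sign_off(): hands the job in; it is judged then, once.
The state is a dict: "t": time; "q": joint angles; "qd": joint speeds; "tau": joint torques, N m; "tcp_pos": TCP position; "tool_rot": TCP orientation; "force": force on the tool from outside, world axes, zero at the start; "ft_torque": the same for the moment, N m; "finger_gap": opening from 0.0 (shut) to 1.0 (fully open); "gripper_force": force on a finger pad.
Only numpy, scipy, OpenCV 4.12 (cv2) and the standard library are available. Lean on these libraries where they do the work, as an engineer would, in place of code of your own. Each camera call takes 0.05 s, during which the arm holds its last target. There are 200 camera calls.

## Working session

There is one attempt and no reset: what is moved stays moved. The work goes in short steps, Python scripts to look and compute and a tool call to move; the robot and the scene stay as the last step left them, time stands still between calls to the robot, and variables do not carry over. Pictures are saved under pics/ and viewed, at most 10 in all, crops included, and the job is handed in when it is done.

Besides the shell and the picture viewer there is one more tool, called after ">>>" by a JSON object that holds its "method" and its "body", one argument or row to a line. servo_tool: Moves the arm, as the interface text tells. Its arguments: {"type":"object","properties":{"rows":{"type":"array","items":{"type":"array","items":{"type":"array","items":{"type":"number"}}}},"squeeze":{"type":"number"}},"required":["rows"]}

```bash
mkdir -p pics; ls
python3 - <<'E'
from station import manip
import cv2,numpy as np
s=manip.sense();print({k:np.round(v,3).tolist() for k,v in s.items()})
for n in("top","side"):
    c=manip.camera_info(n);print(n,np.round(c["K"],1).tolist(),c["k1"],np.round(c["camera_from_world"],3).tolist())
    cv2.imwrite(f"pics/{n}0.png",cv2.resize(manip.snapshot(n),(800,600),interpolation=cv2.INTER_CUBIC))
E
```

```text
pics
{'t': 0.0, 'q': [1.07, 0.528, 1.434, 0.0, 1.181, -0.179], 'qd': [0.001, 0.0, 0.002, 0.001, -0.001, -0.001], 'tau': [0.002, -44.236, -17.803, -0.0, 0.008, -0.0], 'tcp_pos': [0.197, 0.592, 0.249], 'tool_rot': [0.16, 0.987, -0.001, -0.0], 'force': [-1.341, -0.444, -0.157], 'ft_torque': [0.003, 0.088, -0.011], 'gripper_force': 0.0, 'finger_gap': 1.001}
top [[403.9, 0.0, 249.0], [0.0, 403.9, 186.0], [0.0, 0.0, 1.0]] -0.1103115878681244 [[-0.021, -1.0, 0.008, -0.009], [-0.982, 0.019, -0.188, 0.507], [0.188, -0.012, -0.982, 1.397], [0.0, 0.0, 0.0, 1.0]]
side [[401.7, 0.0, 261.8], [0.0, 401.7, 194.1], [0.0, 0.0, 1.0]] -0.046323387486477 [[0.998, -0.066, -0.01, -0.481], [-0.054, -0.717, -0.695, 0.091], [0.039, 0.694, -0.719, 1.267], [0.0, 0.0, 0.0, 1.0]]
```

View pics/top0.png

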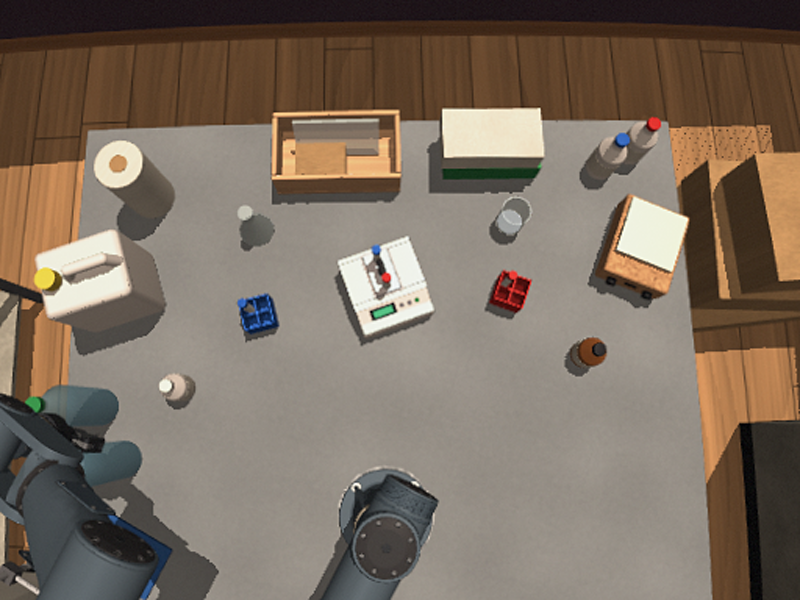

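View pics/side0.png

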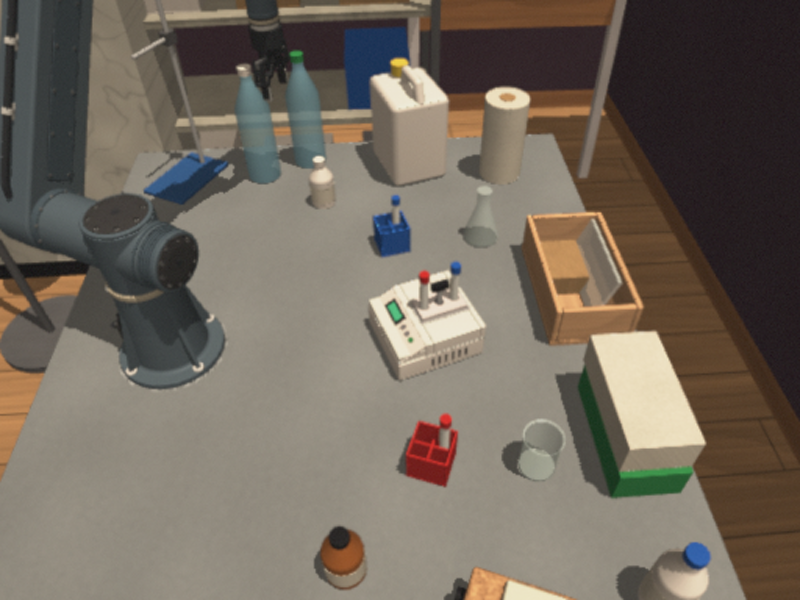

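The top view shows the heater at about (385,285), with the blue cap at (376,250) and the red cap at (386,279). The blue rack is on the left (258,313) and the red rack on the right (511,290). The side view agrees. Next I'll take enlarged crops.

```bash
cat > h.py <<'E'
from station import manip
import cv2,numpy as np
from scipy.optimize import least_squares
from scipy.spatial.transform import Rotation as R
def proj(n,P):
    c=manip.camera_info(n);T=np.array(c["camera_from_world"]);P=np.atleast_2d(P)
    p=P@T[:3,:3].T+T[:3,3];s=p[:,:2]/p[:,2:];s=s*(1+c["k1"]*(s**2).sum(1,keepdims=True))
    K=np.array(c["K"]);return s@K[:2,:2].T+K[:2,2]
def at_z(n,uv,z):  # point at height z seen at pixel uv
    return np.r_[least_squares(lambda a:(proj(n,[a[0],a[1],z])-uv).ravel(),[.5,0],x_scale=.1).x,z]
def tri(d):  # d {cam:uv}
    return least_squares(lambda a:np.concatenate([(proj(n,a)-uv).ravel() for n,uv in d.items()]),[.5,0,.1])
def crop(im,x,y,w,h,s):
    return cv2.resize(im[y:y+h,x:x+w],None,fx=s,fy=s,interpolation=cv2.INTER_CUBIC)
E
python3 - <<'E'
from h import *
t=cv2.resize(cv2.imread("pics/top0.png"),(512,384)); t=manip.snapshot("top"); s=manip.snapshot("side")
a=np.zeros((600,800,3),np.uint8)
a[:490,:490]=crop(t,211,148,70,70,7); a[:280,500:780]=crop(t,148,183,40,40,7); a[300:580,500:780]=crop(t,308,165,40,40,7)
b=np.zeros((600,800,3),np.uint8)
b[:510,:510]=crop(s,230,163,85,85,6); b[:280,515:795]=crop(s,230,123,40,40,7); b[300:600,515:795]=crop(s,257,264,40,50,7)[:300]
cv2.imwrite("pics/a.png",a);cv2.imwrite("pics/b.png",b)
E
```

```text
(no output)
```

View pics/a.png

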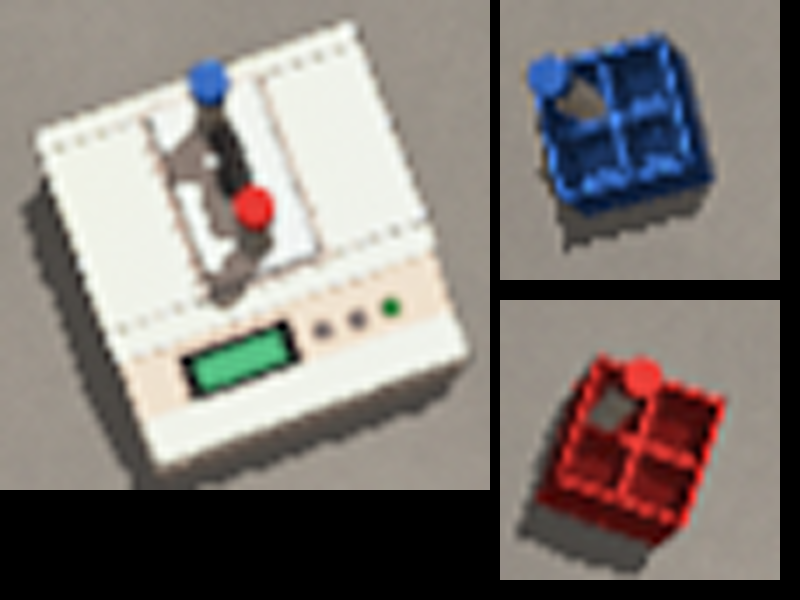

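View pics/b.png

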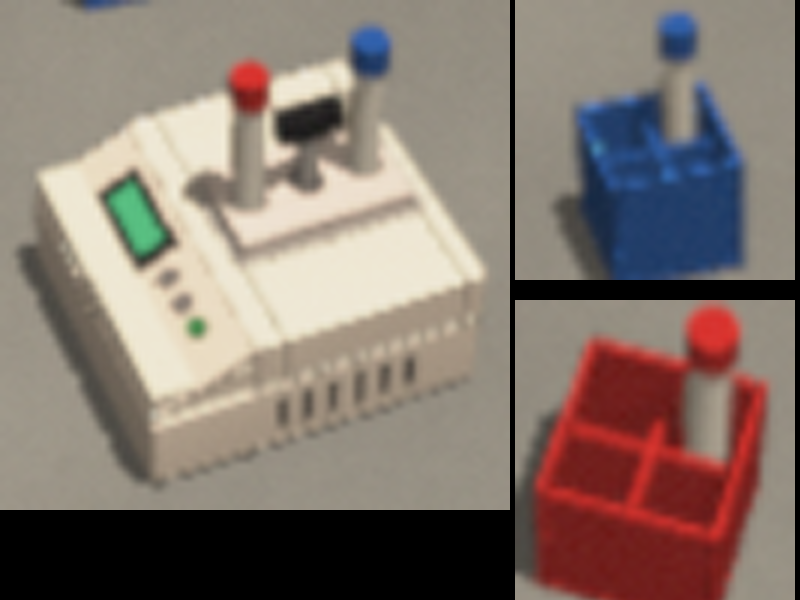

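```bash
cat > fit.py <<'E'
from h import *
def px(u,v,x0,y0,u0,v0,s): return [x0+(u-u0+.5)/s-.5,y0+(v-v0+.5)/s-.5]
tH=lambda u,v:px(u,v,211,148,0,0,7); tB=lambda u,v:px(u,v,148,183,500,0,7); tR=lambda u,v:px(u,v,308,165,500,300,7)
sH=lambda u,v:px(u,v,230,163,0,0,6); sB=lambda u,v:px(u,v,230,123,515,0,7); sR=lambda u,v:px(u,v,257,264,515,300,7)
def fit(obs,x0):
    def pts(a):
        L=np.array([o[1] for o in obs]);c,s=np.cos(a[2]),np.sin(a[2])
        return np.c_[a[0]+c*L[:,0]-s*L[:,1],a[1]+s*L[:,0]+c*L[:,1],L[:,2]]
    f=lambda a:np.concatenate([(proj(o[0],p)-o[2])[0] for o,p in zip(obs,pts(a))])
    r=least_squares(f,x0,loss='soft_l1',x_scale=[.1,.1,.3]);return r.x,np.round(f(r.x).reshape(-1,2),1)
h=[("top",(.09,.085,.085),tH(38,132)),("top",(.09,-.085,.085),tH(352,22)),
("top",(.062,0,.178),tH(208,82)),("top",(-.002,0,.178),tH(254,207)),
("side",(.062,0,.171),sH(370,51)),("side",(-.002,0,.171),sH(249,87)),("side",(.03,0,.137),sH(310,120)),("side",(.09,-.085,.085),sH(483,278))]
k=.035
rr=lambda n,cs,f:[(n,(a*k,b*k,.07),f(u,v)) for a,b,u,v in cs]
B=rr("top",[(1,-1,664,38),(-1,-1,692,165),(-1,1,573,207)],tB)+rr("side",[(-1,1,578,105),(1,1,703,85),(1,-1,740,160),(-1,-1,612,190)],sB)
Rr=rr("top",[(1,1,600,355),(1,-1,722,400),(-1,-1,685,525),(-1,1,560,470)],tR)+rr("side",[(-1,1,593,342),(1,1,765,385),(1,-1,718,535),(-1,-1,540,490)],sR)
for n,o,x0 in(("heater",h,[.5,0,.3]),("blue",B,[.5,.3,.3]),("red",Rr,[.5,-.3,-.3])):
    x,e=fit(o,x0);print(n,np.round(x,4),np.degrees(x[2]).round(1),e.tolist())
    c,s=np.cos(x[2]),np.sin(x[2]);g=lambda l:(x[:2]+np.array([[c,-s],[s,c]])@l).round(4)
    if n=="heater":print("blue cap",g([.062,0]),"red cap",g([-.002,0]),"handle",g([.03,0]))
    else:print({(i,j):g([i*.0165,j*.0165]).tolist() for i in(1,-1) for j in(1,-1)})
E
python3 fit.py
```

```text
heater [ 0.5119 -0.0099  0.3066] 17.6 [[-0.7, -0.0], [0.1, 0.7], [0.1, 0.2], [-0.3, 0.4], [0.3, 0.5], [0.2, 0.2], [-0.1, 0.2], [0.7, -0.2]]
blue cap [0.571  0.0088] red cap [ 0.51   -0.0105] handle [ 0.5405 -0.0009]
blue [0.4591 0.2824 0.2509] 14.4 [[-0.3, -0.3], [0.4, 0.5], [-1.9, -0.2], [-0.6, 0.7], [0.0, -0.3], [0.7, 0.5], [-0.0, 0.4]]
{(1, 1): [0.4709, 0.3025], (1, -1): [0.4791, 0.2705], (-1, 1): [0.439, 0.2943], (-1, -1): [0.4472, 0.2623]}
red [ 0.5013 -0.2984 -0.3722] -21.3 [[-0.4, -0.0], [0.7, 0.2], [0.1, 0.6], [-0.8, 1.7], [0.1, -0.9], [1.2, -0.4], [0.9, 1.2], [-0.4, 0.3]]
{(1, 1): [0.5226, -0.2891], (1, -1): [0.5106, -0.3198], (-1, 1): [0.4919, -0.2771], (-1, -1): [0.4799, -0.3078]}
```

Every fit residual is within about 2 px. Heater yaw is 17.6°, the caps are 64 mm apart as expected, and the racks are clear. I'll turn the tool to close along heater y, then travel above the blue tube.

>>> {"method": "servo_tool", "body": {
  "rows": [
    [[0,0,-7.1,0,0,0,0],[0,0,-7.1,0,0,0,0],[0,0,-7.1,0,0,0,0],[0,0,-7.1,0,0,0,0],[0,0,-7.1,0,0,0,0],[0,0,-0.5,0,0,0,0]]
  ],
  "squeeze": 40
}}

```text
t: 0.7
tcp_pos: [0.1976, 0.5928, 0.2501]
tool_rot: [-0.154, 0.988, -0.0, -0.0]
force: [-0.8, -1.3, -0.4]
finger_gap: 0.499
gripper_force: 0.0
```

>>> {"method": "servo_tool", "body": {
  "rows": [
    [[0,0,0,-0.0106,-0.0394,0,0],[0,0,0,-0.0106,-0.0394,0,0],[0,0,0,-0.0106,-0.0394,0,0],[0,0,0,-0.0106,-0.0394,0,0],[0,0,0,-0.0106,-0.0394,0,0],[0,0,0,-0.0106,-0.0394,0,0],[0,0,0,-0.0106,-0.0394,0,0],[0,0,0,-0.0106,-0.0394,0,0]]
  ]
}}

```text
t: 1.37
tcp_pos: [0.3742, 0.3163, 0.2504]
tool_rot: [-0.151, 0.988, 0.0, 0.0]
force: [0.2, 0.5, 0.2]
finger_gap: 0.497
gripper_force: 0.0
```

>>> {"method": "servo_tool", "body": {
  "rows": [
    [[0,0,0,-0.0106,-0.0394,0,0],[0,0,0,-0.0106,-0.0394,0,0],[0,0,0,-0.0106,-0.0394,0,0],[0,0,0,-0.0106,-0.0394,0,0],[0,0,0,-0.0106,-0.0394,0,0],[0,0,0,-0.0106,-0.0394,0,0],[0,0,0,-0.0106,-0.0394,0,0],[0,0,0,-0.0106,-0.0394,0,0]]
  ]
}}

```text
t: 2.03
tcp_pos: [0.5503, 0.0411, 0.2503]
tool_rot: [-0.151, 0.989, 0.0, 0.0]
force: [0.3, 0.0, -0.1]
finger_gap: 0.499
gripper_force: 0.0
```

>>> {"method": "servo_tool", "body": {
  "rows": [
    [[0,0,0,-0.0106,-0.0394,0,0],[0,0,0,0,0,0,0],[0,0,0,0,0,0,0]]
  ]
}}

```text
t: 2.28
tcp_pos: [0.5726, 0.0064, 0.25]
tool_rot: [-0.149, 0.989, -0.0, 0.0]
force: [-0.4, 0.9, -0.6]
finger_gap: 0.499
gripper_force: 0.0
```

>>> {"method": "servo_tool", "body": {
  "rows": [
    [[0,0,0,0.0008,0.0028,0.02,0],[0,0,0,0,0,0.02,0],[0,0,0,0,0,0.02,0],[0,0,0,0,0,0.02,0],[0,0,0,0,0,0,0]]
  ]
}}

```text
t: 2.7
tcp_pos: [0.5661, 0.0131, 0.1668]
tool_rot: [-0.153, 0.988, 0.002, -0.004]
force: [-0.8, -0.0, -1.2]
finger_gap: 0.499
gripper_force: 0.0
```

>>> {"method": "servo_tool", "body": {
  "rows": [
    [[0,0,0,0,0,0,-1],[0,0,0,0,0,0,-1],[0,0,0,0,0,0,-1],[0,0,0,0,0,0,-1]]
  ],
  "squeeze": 30
}}

```text
t: 3.03
tcp_pos: [0.5706, 0.0113, 0.1717]
tool_rot: [-0.153, 0.988, -0.0, 0.001]
force: [-0.4, -0.4, -0.1]
finger_gap: 0.221
gripper_force: 29.3
```

Run:
```python
from h import *
s=manip.snapshot("side");t=manip.snapshot("top")
cv2.imwrite("pics/c.png",np.hstack([crop(s,230,140,80,110,5),crop(t,211,140,70,110,5)]))
```

```text
(no output)
```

View pics/c.png

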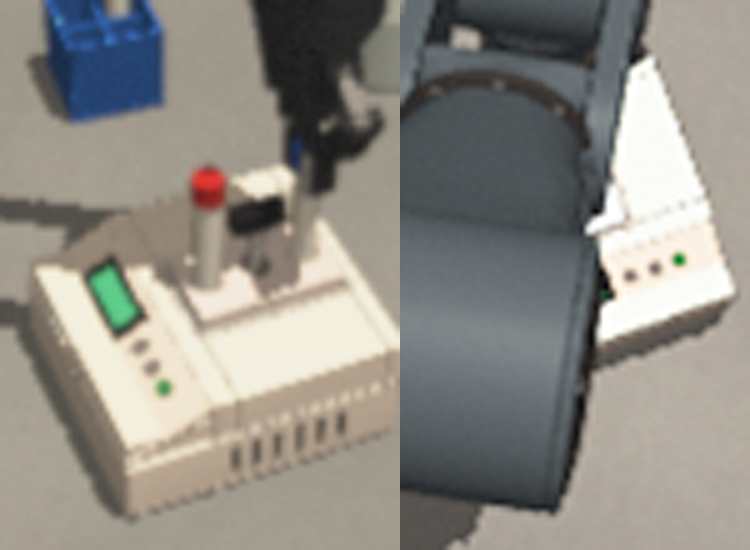

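The tube is gripped by its blue cap: the opening is 18.8 mm, and the blue shows between the pads at about (297,150). Next I'll lift it and travel to the blue rack's (-x,-y) pocket.

>>> {"method": "servo_tool", "body": {
  "rows": [
    [[0,0,0,0,0,-0.015,-1],[0,0,0,0,0,-0.02,-1],[0,0,0,0,0,-0.02,-1],[0,0,0,0,0,-0.02,-1],[0,0,0,0,0,-0.01,-1],[0,0,0,0,0,0,-1]]
  ]
}}

```text
t: 3.63
tcp_pos: [0.5715, 0.0108, 0.2582]
tool_rot: [-0.153, 0.988, -0.001, 0.003]
force: [-0.3, -0.2, -0.9]
finger_gap: 0.218
gripper_force: 29.3
```

>>> {"method": "servo_tool", "body": {
  "rows": [
    [[0,0,0,0.003,0.02,0,-1],[0,0,0,0.0055,0.036,0,-1],[0,0,0,0.006,0.04,0,-1],[0,0,0,0.006,0.04,0,-1],[0,0,0,0.006,0.04,0,-1],[0,0,0,0.006,0.04,0,-1],[0,0,0,0.0055,0.036,0,-1],[0,0,0,0.0038,0.0245,0,-1]]
  ]
}}

```text
t: 4.3
tcp_pos: [0.4438, 0.2643, 0.2541]
tool_rot: [-0.153, 0.988, 0.0, -0.002]
force: [0.5, 0.2, -1.1]
finger_gap: 0.22
gripper_force: 29.4
```

>>> {"method": "servo_tool", "body": {
  "rows": [
    [[0,0,0,0,0,0,-1],[0,0,0,0,0,0,-1],[0,0,0,0,0,0,-1],[0,0,0,0,0,0,-1]]
  ]
}}

```text
t: 4.63
tcp_pos: [0.4471, 0.2611, 0.2548]
tool_rot: [-0.152, 0.988, -0.0, -0.0]
force: [0.1, -0.1, -0.3]
finger_gap: 0.22
gripper_force: 29.4
```

Run:
```python
from h import *
s=manip.snapshot("side");t=manip.snapshot("top")
cv2.imwrite("pics/d.png",np.hstack([crop(s,220,80,80,110,5),crop(t,135,140,70,110,5)]))
z=manip.sense();print(z["tcp_pos"],z["t"])
print([(n,proj(n,[.4472,.2623,.06]).round(1)) for n in("side","top")])
```

```text
[0.44730098 0.26102521 0.25504441] 4.7333
[('side', array([[247.1, 148. ]])), ('top', array([[169.6, 203.4]]))]
```

View pics/d.png

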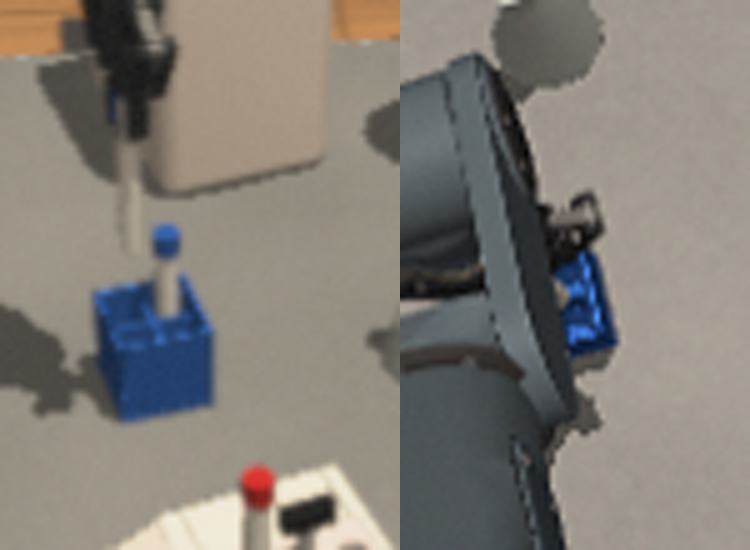

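The side view shows the tube's base at crop (132,255), directly above the near-left pocket. Its column, 246.4, matches the predicted 247.1. Lowering and releasing now.

>>> {"method": "servo_tool", "body": {
  "rows": [
    [[0,0,0,0,0.001,0.02,-1],[0,0,0,0,0,0.025,-1],[0,0,0,0,0,0.025,-1],[0,0,0,0,0,0.025,-1],[0,0,0,0,0,0.022,-1],[0,0,0,0,0,0.014,-1],[0,0,0,0,0,0.006,-1],[0,0,0,0,0,0,-1]]
  ]
}}

```text
t: 5.4
tcp_pos: [0.4461, 0.2621, 0.117]
tool_rot: [-0.152, 0.988, -0.0, -0.001]
force: [-0.3, 0.0, -0.4]
finger_gap: 0.22
gripper_force: 29.4
```

>>> {"method": "servo_tool", "body": {
  "rows": [
    [[0,0,0,0,0,0,-1],[0,0,0,0,0,0,-0.4],[0,0,0,0,0,0,-0.1],[0,0,0,0,0,0,-0.1],[0,0,0,0,0,0,-0.1]]
  ]
}}

```text
t: 5.82
tcp_pos: [0.4468, 0.2633, 0.1191]
tool_rot: [-0.153, 0.988, 0.0, 0.001]
force: [0.3, 0.1, -0.3]
finger_gap: 0.449
gripper_force: 0.0
```

>>> {"method": "servo_tool", "body": {
  "rows": [
    [[0,0,0,0,0,-0.015,-0.1],[0,0,0,0,0,-0.03,-0.1],[0,0,0,0,0,-0.03,-0.1],[0,0,0,0,0,-0.03,-0.1],[0,0,0,0,0,-0.03,-0.1],[0,0,0,0,0,0,-0.1]]
  ]
}}

```text
t: 6.32
tcp_pos: [0.4496, 0.2644, 0.2595]
tool_rot: [-0.153, 0.988, 0.001, 0.007]
force: [1.6, 1.4, 0.4]
finger_gap: 0.449
gripper_force: 0.0
```

>>> {"method": "servo_tool", "body": {
  "rows": [
    [[0,0,0,0.002,-0.02,0,-0.1],[0,0,0,0.003,-0.039,0,-0.1],[0,0,0,0.003,-0.039,0,-0.1],[0,0,0,0.003,-0.039,0,-0.1],[0,0,0,0.003,-0.039,0,-0.1],[0,0,0,0.003,-0.039,0,-0.1],[0,0,0,0.003,-0.039,0,-0.1],[0,0,0,0.0024,-0.025,0,-0.1]]
  ]
}}

```text
t: 6.98
tcp_pos: [0.5099, -0.013, 0.2532]
tool_rot: [-0.152, 0.988, -0.001, 0.0]
force: [0.7, -0.2, 0.4]
finger_gap: 0.447
gripper_force: 0.0
```

>>> {"method": "servo_tool", "body": {
  "rows": [
    [[0,0,0,0,0,0,-0.1],[0,0,0,0,0,0,-0.1],[0,0,0,0,0,0,-0.1],[0,0,0,0,0,0,-0.1]]
  ]
}}

```text
t: 7.32
tcp_pos: [0.5084, -0.0084, 0.2531]
tool_rot: [-0.153, 0.988, 0.0, -0.0]
force: [-0.4, -0.0, -0.1]
finger_gap: 0.452
gripper_force: 0.0
```

Run:
```python
from h import *
s=manip.snapshot("side")
cv2.imwrite("pics/e.png",np.hstack([crop(s,220,100,110,150,4)]))
z=manip.sense();print(z["tcp_pos"],z["t"])
```

```text
[ 0.50852697 -0.00825962  0.25317083] 7.3667
```

View pics/e.png

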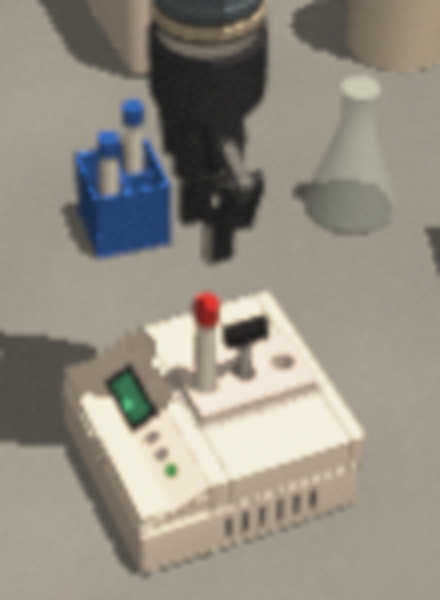

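The blue tube stands in the blue rack's near-left pocket, with its cap at about (108,145). The red tube waits under the gripper at (207,310).

>>> {"method": "servo_tool", "body": {
  "rows": [
    [[0,0,0,-0.0007,-0.0026,0.02,-0.1],[0,0,0,0,0,0.025,-0.1],[0,0,0,0,0,0.022,-0.1],[0,0,0,0,0,0.015,-0.1],[0,0,0,0,0,0,-0.1],[0,0,0,0,0,0,-0.1]]
  ]
}}

```text
t: 7.87
tcp_pos: [0.5101, -0.0108, 0.1709]
tool_rot: [-0.154, 0.988, 0.0, -0.001]
force: [-0.1, 0.1, 0.1]
finger_gap: 0.447
gripper_force: 0.0
```

>>> {"method": "servo_tool", "body": {
  "rows": [
    [[0,0,0,0,0,0,-1],[0,0,0,0,0,0,-1],[0,0,0,0,0,0,-1],[0,0,0,0,0,0,-1]]
  ]
}}

```text
t: 8.2
tcp_pos: [0.5114, -0.0119, 0.1725]
tool_rot: [-0.153, 0.988, -0.0, 0.001]
force: [-1.0, 0.5, 3.4]
finger_gap: 0.22
gripper_force: 29.6
```

>>> {"method": "servo_tool", "body": {
  "rows": [
    [[0,0,0,0,0,-0.015,-1],[0,0,0,0,0,-0.02,-1],[0,0,0,0,0,-0.02,-1],[0,0,0,0,0,-0.02,-1],[0,0,0,0,0,-0.01,-1],[0,0,0,0,0,0,-1]]
  ]
}}

```text
t: 8.7
tcp_pos: [0.5123, -0.0124, 0.2593]
tool_rot: [-0.153, 0.988, -0.001, 0.003]
force: [-0.3, -0.2, 0.4]
finger_gap: 0.22
gripper_force: 29.4
```

>>> {"method": "servo_tool", "body": {
  "rows": [
    [[0,0,0,0.008,-0.018,0,-1],[0,0,0,0.014,-0.032,0,-1],[0,0,0,0.0155,-0.036,0,-1],[0,0,0,0.0155,-0.036,0,-1],[0,0,0,0.0155,-0.036,0,-1],[0,0,0,0.0155,-0.036,0,-1],[0,0,0,0.0155,-0.036,0,-1],[0,0,0,0.012,-0.028,0,-1]]
  ]
}}

```text
t: 9.37
tcp_pos: [0.4812, -0.2945, 0.2555]
tool_rot: [-0.152, 0.988, -0.0, -0.0]
force: [0.2, -0.0, -0.6]
finger_gap: 0.222
gripper_force: 29.4
```

>>> {"method": "servo_tool", "body": {
  "rows": [
    [[0,0,0,0.007,-0.0162,0,-1],[0,0,0,0,0,0,-1],[0,0,0,0,0,0,-1],[0,0,0,0,0,0,-1],[0,0,0,0,0,0,-1]]
  ]
}}

```text
t: 9.78
tcp_pos: [0.4802, -0.3074, 0.2559]
tool_rot: [-0.153, 0.988, 0.001, -0.0]
force: [0.4, 0.8, 1.0]
finger_gap: 0.223
gripper_force: 29.4
```

Run:
```python
from h import *
s=manip.snapshot("side");t=manip.snapshot("top")
cv2.imwrite("pics/f.png",np.hstack([crop(s,230,200,80,110,5),crop(t,290,130,70,110,5)]))
z=manip.sense();p=z["tcp_pos"];print(p,z["t"],z["q"])
print(proj("side",[[p[0],p[1],p[2]-.111],[.4799,-.3078,.06]]).round(1))
```

```text
[ 0.48050703 -0.30759486  0.2562506 ] 9.8833 [-7.65290356e-01  4.47278510e-01  1.56460995e+00  1.50799683e-04
  1.13041128e+00 -2.64450864e+00]
[[269.2 270.3]
 [268.8 288.8]]
```

View pics/f.png

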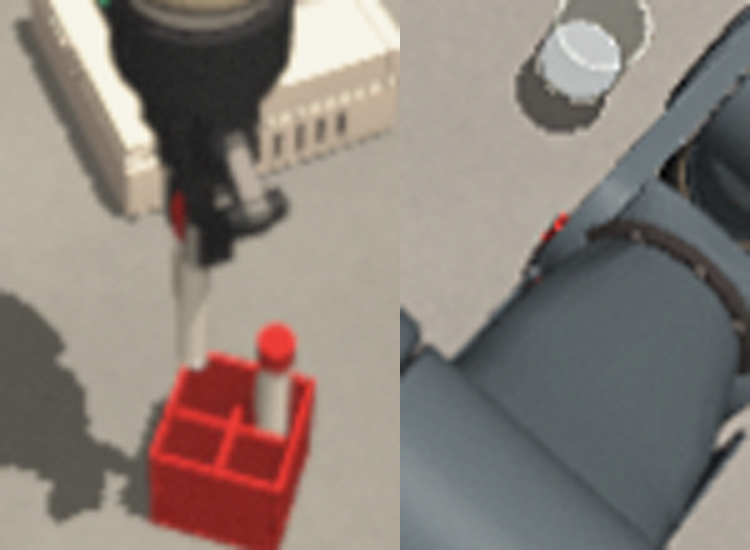

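The tube's base is at crop (195,362), as predicted. The near-left pocket is directly below it, with its opening around (193,438). Lowering, releasing, then looking.

>>> {"method": "servo_tool", "body": {
  "rows": [
    [[0,0,0,0,0,0.02,-1],[0,0,0,0,0,0.025,-1],[0,0,0,0,0,0.025,-1],[0,0,0,0,0,0.025,-1],[0,0,0,0,0,0.022,-1],[0,0,0,0,0,0.014,-1],[0,0,0,0,0,0.006,-1],[0,0,0,0,0,0,-1]]
  ]
}}

```text
t: 10.55
tcp_pos: [0.48, -0.3078, 0.1181]
tool_rot: [-0.153, 0.988, 0.001, -0.001]
force: [0.3, 0.5, -0.4]
finger_gap: 0.222
gripper_force: 29.5
```

>>> {"method": "servo_tool", "body": {
  "rows": [
    [[0,0,0,0,0,0,-1],[0,0,0,0,0,0,-0.4],[0,0,0,0,0,0,-0.1],[0,0,0,0,0,0,-0.1],[0,0,0,0,0,0,-0.1]]
  ]
}}

```text
t: 10.97
tcp_pos: [0.4807, -0.3094, 0.1202]
tool_rot: [-0.153, 0.988, -0.001, 0.001]
force: [0.1, 0.2, 0.8]
finger_gap: 0.453
gripper_force: 0.0
```

>>> {"method": "servo_tool", "body": {
  "rows": [
    [[0,0,0,0,0,-0.015,-0.1],[0,0,0,0,0,-0.03,-0.1],[0,0,0,0,0,-0.03,-0.1],[0,0,0,0,0,-0.03,-0.1],[0,0,0,0,0,-0.03,-0.1],[0,0,0,0,0,0,-0.1]]
  ]
}}

```text
t: 11.47
tcp_pos: [0.4831, -0.3116, 0.2611]
tool_rot: [-0.153, 0.988, -0.005, 0.004]
force: [0.9, -0.5, 0.9]
finger_gap: 0.448
gripper_force: 0.0
```

>>> {"method": "servo_tool", "body": {
  "rows": [
    [[0,0,0,-0.01,0.018,0,-0.1],[0,0,0,-0.0175,0.032,0,-0.1],[0,0,0,-0.0175,0.032,0,-0.1],[0,0,0,-0.0175,0.032,0,-0.1],[0,0,0,-0.0175,0.032,0,-0.1],[0,0,0,-0.0175,0.032,0,-0.1],[0,0,0,-0.0175,0.032,0,-0.1],[0,0,0,-0.0175,0.032,0,-0.1]]
  ]
}}

```text
t: 12.13
tcp_pos: [0.5336, -0.0367, 0.2544]
tool_rot: [-0.152, 0.988, -0.0, 0.0]
force: [0.9, -0.9, -0.5]
finger_gap: 0.447
gripper_force: 0.0
```

>>> {"method": "servo_tool", "body": {
  "rows": [
    [[0,0,0,-0.0175,0.0325,0,-0.1],[0,0,0,0,0,0,-0.1],[0,0,0,0,0,0,-0.1],[0,0,0,0,0,0,-0.1],[0,0,0,0,0,0,-0.1]]
  ]
}}

```text
t: 12.55
tcp_pos: [0.5405, -0.0032, 0.2543]
tool_rot: [-0.152, 0.988, -0.0, -0.0]
force: [-0.9, -0.1, -0.1]
finger_gap: 0.45
gripper_force: 0.0
```

Run:
```python
from h import *
s=manip.snapshot("side")
cv2.imwrite("pics/g.png",np.hstack([crop(s,230,150,80,100,6),crop(s,250,255,50,100,6)]))
z=manip.sense();p=z["tcp_pos"];print(p,z["t"],z["tool_rot"])
```

```text
[ 0.54044909 -0.00346497  0.25427399] 12.6 [-1.51753379e-01  9.88418375e-01 -1.51244545e-04 -7.25418314e-05]
```

View pics/g.png

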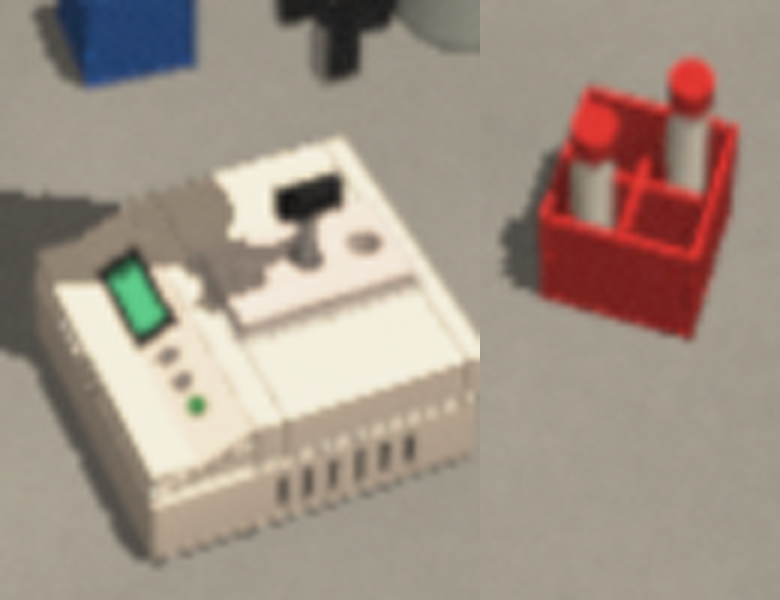

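Both tubes are racked and the heater hasn't moved (the bar is where it was). Descending onto the T-bar, with a gentle close first.

>>> {"method": "servo_tool", "body": {
  "rows": [
    [[0,0,0,-0.0008,0.0025,0.02,-0.1],[0,0,0,0,0,0.025,-0.1],[0,0,0,0,0,0.025,-0.1],[0,0,0,0,0,0.025,-0.1],[0,0,0,0,0,0.015,-0.1],[0,0,0,0,0,0.007,-0.1],[0,0,0,0,0,0,-0.1],[0,0,0,0,0,0,-0.1]]
  ]
}}

```text
t: 13.27
tcp_pos: [0.5409, -0.0005, 0.1375]
tool_rot: [-0.152, 0.988, -0.0, 0.0]
force: [0.2, 0.2, 0.8]
finger_gap: 0.452
gripper_force: 0.0
```

>>> {"method": "servo_tool", "body": {
  "rows": [
    [[0,0,0,0,0,0,-0.4],[0,0,0,0,0,0,-0.6],[0,0,0,0,0,0,-1],[0,0,0,0,0,0,-1],[0,0,0,0,0,0,-1],[0,0,0,0,0,0,-1]]
  ],
  "squeeze": 20
}}

```text
t: 13.77
tcp_pos: [0.5415, -0.0001, 0.1386]
tool_rot: [-0.153, 0.988, -0.001, 0.001]
force: [-0.8, -2.4, 6.1]
finger_gap: 0.161
gripper_force: 20.8
```

>>> {"method": "servo_tool", "body": {
  "rows": [
    [[0,0,0,0,0,0,-1],[0,0,0,0,0,0,-1],[0,0,0,0,0,0,-1],[0,0,0,0,0,0,-1]]
  ],
  "squeeze": 110
}}

```text
t: 14.1
tcp_pos: [0.5415, -0.0001, 0.1388]
tool_rot: [-0.154, 0.988, -0.001, 0.001]
force: [-1.4, -2.7, 8.1]
finger_gap: 0.14
gripper_force: 107.7
```

```bash
cat > rock.py <<'E'
# TCP offset (y,z of block frame at start) and tilt for block poses; prints tool-frame shift totals
import numpy as np
def tcp(yR,hR,th,edge):  # edge +1: +y lower edge at (yR,hR); th>0 raises -y side (turn about heater x by -th)
    t=np.radians(th);R=np.array([[np.cos(t),np.sin(t)],[-np.sin(t),np.cos(t)]])
    return np.array([yR,hR])+R@np.array([-28*edge,85.])
P=[("start",0,tcp(28,0,0,1)),("A",6,tcp(26.1,0,6,1)),("B",-6,tcp(-26.3,5.85,-6,-1)),("C",6,tcp(26.5,11.7,6,1)),("D",0,tcp(28,17.5,0,1))]
n=6
for (a,ta,p),(b,tb,q) in zip(P,P[1:]):
    print(a,b,(q-p).round(2),"tilt",tb-ta)
    for i in range(n):
        th=np.radians(ta+(tb-ta)*i/n); d=(q-p)/n
        # tool y=block-ish y, tool z=-z, tilted by th (clockwise in y,z)
        ty=d[0]*np.cos(th)-d[1]*np.sin(th); tz=-(d[0]*np.sin(th)+d[1]*np.cos(th))
        print("  ",round(-(ta-tb)/n,2),round(ty,2),round(tz,2))
E
python3 rock.py; python3 -c "
from station import manip
z=manip.sense();print(z['tcp_pos'],z['force'],z['ft_torque'],z['t'])"
```

```text
start A [7.14 2.46] tilt 6
   1.0 1.19 -0.41
   1.0 1.18 -0.43
   1.0 1.17 -0.45
   1.0 1.17 -0.47
   1.0 1.16 -0.49
   1.0 1.15 -0.51
A B [-14.48   5.85] tilt -12
   -2.0 -2.5 -0.72
   -2.0 -2.47 -0.8
   -2.0 -2.45 -0.89
   -2.0 -2.41 -0.97
   -2.0 -2.38 -1.06
   -2.0 -2.34 -1.14
B C [14.88  5.85] tilt 12
   2.0 2.57 -0.71
   2.0 2.54 -0.8
   2.0 2.51 -0.89
   2.0 2.48 -0.98
   2.0 2.44 -1.06
   2.0 2.41 -1.15
C D [-7.54  3.34] tilt -6
   -1.0 -1.31 -0.42
   -1.0 -1.3 -0.44
   -1.0 -1.29 -0.47
   -1.0 -1.28 -0.49
   -1.0 -1.28 -0.51
   -1.0 -1.27 -0.53
[ 5.41539329e-01 -1.14388033e-04  1.38847896e-01] [-1.39923556 -2.69469675  8.12640293] [-0.31582327  0.09619264  0.5175559 ] 14.1
```

>>> {"method": "servo_tool", "body": {
  "rows": [
    [[1,0,0,0,0.0012,-0.0004,-1],[1,0,0,0,0.0012,-0.0004,-1],[1,0,0,0,0.0012,-0.0005,-1],[1,0,0,0,0.0012,-0.0005,-1],[1,0,0,0,0.0012,-0.0005,-1],[1,0,0,0,0.0012,-0.0005,-1],[0,0,0,0,0,0,-1],[0,0,0,0,0,0,-1]]
  ]
}}

```text
t: 14.77
tcp_pos: [0.5393, 0.0068, 0.1409]
tool_rot: [-0.153, 0.987, -0.053, 0.009]
force: [-0.4, -5.8, 6.3]
finger_gap: 0.144
gripper_force: 107.8
```

```bash
cat > st.py <<'E'
from h import *
z=manip.sense();yaw=np.radians(17.6);c,s=np.cos(yaw),np.sin(yaw)
M=np.array([[c,s,0],[-s,c,0],[0,0,1]])
p=M@(np.array(z["tcp_pos"])-[.5415,-.0001,.1388]);Q=M@R.from_quat(z["tool_rot"]).as_matrix()
zt=-Q[:,2]  # tool up in heater axes
th=np.degrees(np.arctan2(zt[1],zt[2]));t=np.radians(th)
low=p[1:]*1e3+[0,85]-85*np.array([np.sin(t),np.cos(t)])   # lower-centre of block (mm), given perfect grip
e=28*np.array([np.cos(t),-np.sin(t)])
print("t",round(z["t"],2),"tcp mm",(p*1e3).round(1),"tilt",th.round(1),"pitch",np.degrees(zt[0]).round(1),"+y edge",(low+e).round(1),"-y edge",(low-e).round(1),"F heater",(M@z["force"]).round(1),"T",(M@z["ft_torque"]).round(2),"gap",round(z["finger_gap"],3))
E
python3 st.py
```

```text
t 14.77 tcp mm [-0.   7.3  2.1] tilt 6.1 pitch -0.1 +y edge [26.  -0.4] -y edge [-29.7   5.5] F heater [-2.1 -5.4  6.3] T [-0.04  0.16  0.45] gap 0.144
```

```bash
cat > hs.py <<'E'
from h import *
# heater shift in the side picture against the first one (px), patches: vents, display, front-left bottom, right end
ref=cv2.imread("pics/ref.png") if __import__("os").path.exists("pics/ref.png") else None
s=manip.snapshot("side");cv2.imwrite(f"pics/s{manip.sense()['t']:.2f}.png",s)
a=cv2.cvtColor(cv2.resize(cv2.imread("pics/side0.png"),(512,384),interpolation=cv2.INTER_AREA),cv2.COLOR_BGR2GRAY).astype(np.float32)
b=cv2.cvtColor(s,cv2.COLOR_BGR2GRAY).astype(np.float32)
for n,(x,y,w,h) in dict(vents=(272,218,32,20),front=(240,224,24,24),right=(296,205,18,22)).items():
    t=cv2.resize(a[y:y+h,x:x+w],None,fx=8,fy=8,interpolation=cv2.INTER_CUBIC);B=cv2.resize(b[y-5:y+h+5,x-5:x+w+5],None,fx=8,fy=8,interpolation=cv2.INTER_CUBIC)
    r=cv2.matchTemplate(B,t,cv2.TM_CCOEFF_NORMED);_,v,_,l=cv2.minMaxLoc(r);print(n,(l[0]/8-5,l[1]/8-5),round(v,3))
E
python3 hs.py
```

```text
vents (0.0, 0.0) 0.993
front (0.0, 0.0) 0.998
right (0.0, 0.0) 0.998
```

>>> {"method": "servo_tool", "body": {
  "rows": [
    [[-2,0,0,0,-0.0025,-0.0007,-1],[-2,0,0,0,-0.0025,-0.0008,-1],[-2,0,0,0,-0.0024,-0.0009,-1],[-2,0,0,0,-0.0024,-0.001,-1],[-2,0,0,0,-0.0024,-0.0011,-1],[-2,0,0,0,-0.0023,-0.0011,-1],[0,0,0,0,0,0,-1],[0,0,0,0,0,0,-1]]
  ]
}}

```text
t: 15.48
tcp_pos: [0.5435, -0.007, 0.1452]
tool_rot: [-0.153, 0.987, 0.05, -0.007]
force: [2.6, -2.5, -6.6]
finger_gap: 0.143
gripper_force: 108.2
```

```bash
python3 st.py; python3 hs.py
```

```text
t 15.48 tcp mm [-0.2 -7.2  6.4] tilt -5.8 pitch -0.1 +y edge [29.3  9.7] -y edge [-26.4   4. ] F heater [ 1.7 -3.2 -6.6] T [-1.16 -0.38  0.39] gap 0.143
vents (0.0, 0.0) 0.993
front (0.0, 0.0) 0.998
right (0.0, 0.0) 0.997
```

The heater hasn't moved and the block is walking up. Next rock.

>>> {"method": "servo_tool", "body": {
  "rows": [
    [[2,0,0,0,0.0026,-0.0007,-1],[2,0,0,0,0.0025,-0.0008,-1],[2,0,0,0,0.0025,-0.0009,-1],[2,0,0,0,0.0025,-0.001,-1],[2,0,0,0,0.0024,-0.0011,-1],[2,0,0,0,0.0024,-0.0012,-1],[0,0,0,0,0,0,-1],[0,0,0,0,0,0,-1]]
  ]
}}

```text
t: 16.2
tcp_pos: [0.5385, 0.0074, 0.1517]
tool_rot: [-0.154, 0.987, -0.054, 0.008]
force: [1.8, -6.0, -6.1]
finger_gap: 0.141
gripper_force: 108.9
```

```bash
python3 st.py; python3 hs.py
```

```text
t 16.2 tcp mm [-0.6  8.1 12.9] tilt 6.2 pitch -0.0 +y edge [26.8 10.4] -y edge [-28.9  16.4] F heater [-0.1 -6.3 -6.1] T [-1.49 -0.1   0.22] gap 0.141
vents (0.0, -0.125) 0.98
front (0.0, 0.0) 0.997
right (0.0, 0.0) 0.992
```

```bash
cat >> rock.py <<'E'
print("----")
C=tcp(26.5,11.7,6,1)
for nm,q,ta,tb in(("C-E",tcp(-27,17.5,-5,-1),6,-5),):
    d=q-C;print(d.round(2))
    for i in range(6):
        th=np.radians(ta+(tb-ta)*i/6);e=d/6;print(round((tb-ta)/6,2),round(e[0]*np.cos(th)-e[1]*np.sin(th),2),round(-(e[0]*np.sin(th)+e[1]*np.cos(th)),2))
E=tcp(-27,17.5,-5,-1);F=np.array([0,85+24.]);print("E-level@24",(F-E).round(2))
E
python3 rock.py | sed -n '/----/,$p'
```

```text
----
[-14.05   5.46]
-1.83 -2.42 -0.66
-1.83 -2.4 -0.74
-1.83 -2.38 -0.81
-1.83 -2.35 -0.89
-1.83 -2.32 -0.96
-1.83 -2.29 -1.04
E-level@24 [6.51 4.38]
```

>>> {"method": "servo_tool", "body": {
  "rows": [
    [[-1.83,0,0,0,-0.0024,-0.0007,-1],[-1.83,0,0,0,-0.0024,-0.0007,-1],[-1.83,0,0,0,-0.0024,-0.0008,-1],[-1.83,0,0,0,-0.0024,-0.0009,-1],[-1.83,0,0,0,-0.0023,-0.001,-1],[-1.83,0,0,0,-0.0023,-0.001,-1],[0,0,0,0,0,0,-1],[0,0,0,0,0,0,-1]]
  ]
}}

```text
t: 16.92
tcp_pos: [0.5417, -0.0054, 0.1568]
tool_rot: [-0.152, 0.987, 0.043, -0.007]
force: [-0.2, -2.4, -4.1]
finger_gap: 0.143
gripper_force: 109.4
```

```bash
python3 st.py; python3 hs.py
```

```text
t 16.92 tcp mm [-1.4 -5.2 18. ] tilt -5.0 pitch 0.1 +y edge [30.1 20.8] -y edge [-25.7  15.9] F heater [-0.9 -2.2 -4.1] T [-0.62  0.04  0.11] gap 0.143
vents (0.0, -0.125) 0.979
front (0.0, 0.0) 0.997
right (0.0, 0.0) 0.991
```

The load is now about the block's own weight (4.1 N) and both sides are above 12 mm, so it's free. Levelling next.

>>> {"method": "servo_tool", "body": {
  "rows": [
    [[1,0,0,-0.0002,0.0012,-0.001,-1],[1,0,0,-0.0002,0.0012,-0.001,-1],[1,0,0,-0.0002,0.0013,-0.0009,-1],[1,0,0,-0.0002,0.0013,-0.0009,-1],[1,0,0,-0.0002,0.0013,-0.0009,-1],[0,0,0,0,0,0,-1],[0,0,0,0,0,0,-1],[0,0,0,0,0,0,-1]]
  ]
}}

```text
t: 17.63
tcp_pos: [0.5416, 0.0007, 0.1622]
tool_rot: [-0.153, 0.988, -0.0, 0.0]
force: [0.3, -1.2, -2.4]
finger_gap: 0.138
gripper_force: 109.3
```

```bash
python3 st.py; python3 hs.py
```

```text
t 17.63 tcp mm [ 0.4  0.8 23.4] tilt 0.0 pitch -0.0 +y edge [28.7 23.4] -y edge [-27.3  23.4] F heater [-0.1 -1.3 -2.4] T [ 0.02 -0.05 -0.02] gap 0.138
vents (0.0, -0.125) 0.98
front (0.0, 0.0) 0.997
right (0.0, 0.0) 0.995
```

>>> {"method": "servo_tool", "body": {
  "rows": [
    [[0,0,0,0,-0.0006,-0.003,-1],[0,0,0,0,0,-0.005,-1],[0,0,0,0,0,-0.006,-1],[0,0,0,0,0,-0.006,-1],[0,0,0,0,0,-0.005,-1],[0,0,0,0,0,-0.003,-1],[0,0,0,0,0,-0.002,-1],[0,0,0,0,0,0,-1]]
  ]
}}

```text
t: 18.35
tcp_pos: [0.5421, -0.0001, 0.1927]
tool_rot: [-0.153, 0.988, -0.0, 0.001]
force: [-0.3, -0.6, -3.4]
finger_gap: 0.142
gripper_force: 109.4
```

>>> {"method": "servo_tool", "body": {
  "rows": [
    [[0,0,0,0,0,0,-1],[0,0,0,0,0,0,-1],[0,0,0,0,0,0,-1],[0,0,0,0,0,0,-1],[0,0,0,0,0,0,-1],[0,0,0,0,0,0,-1],[0,0,0,0,0,0,-1],[0,0,0,0,0,0,-1]]
  ]
}}

```text
t: 19.02
tcp_pos: [0.5418, -0.0001, 0.192]
tool_rot: [-0.153, 0.988, -0.0, -0.0]
force: [0.3, -0.4, -3.9]
finger_gap: 0.142
gripper_force: 109.4
```

```bash
python3 st.py; python3 hs.py
python3 - <<'E'
from h import *
s=manip.snapshot("side")
cv2.imwrite("pics/z.png",crop(s,220,120,95,120,5))
E
```

```text
t 19.02 tcp mm [ 0.3 -0.1 53.2] tilt 0.0 pitch 0.0 +y edge [27.9 53.2] -y edge [-28.1  53.3] F heater [ 0.2 -0.5 -3.9] T [-0.04 -0.03 -0.02] gap 0.142
vents (0.0, -0.125) 0.98
front (0.0, 0.0) 0.997
right (0.0, 0.0) 0.995
```

View pics/z.png

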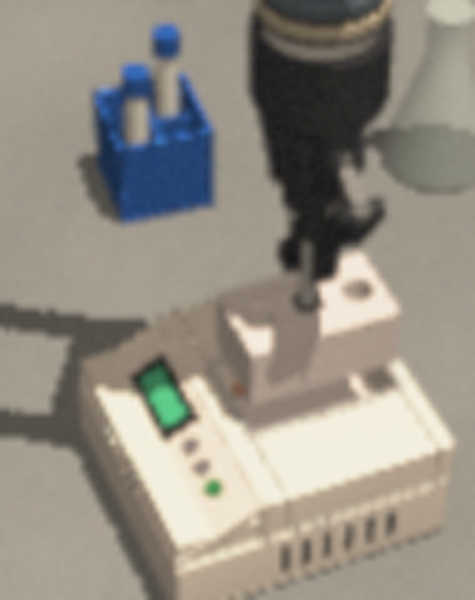

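The block hangs just above the well. I'll check its edges numerically against a level block's projection before handing in.

Run:
```python
from h import *
yaw=np.radians(17.6);c,s=np.cos(yaw),np.sin(yaw)
for z in (.105,.147):
    P=[[.5418+c*x-s*y,-.0001+s*x+c*y,z] for x,y in((-.047,-.028),(.047,-.028),(-.047,.028),(.047,.028))]
    print(z,((proj("side",P)-[220,120]+.5)*5-.5).round(0).tolist())
```

```text
0.105 [[254.0, 406.0], [399.0, 363.0], [219.0, 343.0], [361.0, 303.0]]
0.147 [[255.0, 356.0], [403.0, 313.0], [219.0, 293.0], [364.0, 253.0]]
```

The edges match a level block whose underside is about 20 mm above the deck. Handing in.

```bash
python3 -c "
from station import manip
print(manip.sign_off())"
```

```text
the job is handed in; nothing more can be done
None
```

The job is handed in at about 19 s: both tubes are in the racks of their cap colours, the block was rocked free and is held level about 2 cm above its well, and the heater did not move in the side-camera checks.

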